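# Fetch a long tube out of a carton through its short cut-out

## Robot

A 7-joint arm with a two-finger parallel gripper is mounted at the origin on the work surface. World frame = base frame: x ahead of the robot, y to its left, z up, the work surface at z = 0. Lengths are in m, angles in rad, forces in N, time in s.
With the tool pointing down it reaches from about 0.425 to 0.925 m from the base axis. Payload 6.8 kg.
Tool frame: the origin (TCP) lies at the very end of the fingers, on their centre line; the grasp point (between the pads) lies 19 mm behind it; z points along the fingers, y is the line along which they close (so a half turn about z gives the same grasp; the last joint's range is limited). The gripper opens to 85 mm and grips with 20 to 120 N. Pads are 22 mm wide; open, the fingers measure 114 mm over their backs; the gripper's body (76 mm by 85 mm) begins 54 mm behind the grasp point. The pads swing forward as they close: fully open they stand 13 mm farther back than shut.
Start: joints at [1.227, 0.477, 0.022, 1.555, -0.011, 1.109, -0.083], TCP at [0.158, -0.656, 0.231] pointing down, gripper open.
Joint ranges: [-2.96, 2.96], [-0.34, 2.1], [-1.41, 1.46], [0.24, 2.44], [-1.37, 4.51], [0.17, 1.92], [-2.96, 2.96]. Speed limits (rad/s): [2.39, 2.39, 3.14, 3.14, 3.14, 3.14, 3.14].

## Interface

Orientations are given as a rotation vector (axis times angle).
In Python, from bench import get_obs, viewer, r gives the robot as it stands. The module is installed in compiled form; this text tells all that it offers.
- The arm moves only by the tool play_rows, never from a script. Its argument "commands" is a list that holds one entry, the list of rows, each a list of 5 numbers: the gripper's target within -1 to 1 (shut at 1, half-way at 0, fully open at -1), then the shift along the tool's x, y, z scaled (see below), then the turn about the tool's z scaled (see below). A call has 1 to 12 rows; each row is the pose to reach, as a shift and turn from the pose commanded when the call began, along the tool's axes at that moment; what a row does not reach only later rows make up. The controller multiplies each number of a shift by 0.2 m and each number of a turn by pi/2 rad. A row lasts 1/12 s, in which the tool goes at most 41.7 mm and 7.16 degrees, less where a joint would pass 70% of its speed; a pose out of reach is approached as far as the arm can. A call with a number of a shift or a turn outside -1 to 1 is refused whole. A call with a gripper value outside its range is refused whole. The fingers move at their own pace and stop on an object; "grip_force" is the grip in N (left out, the last holds). Time passes only in rows, so rows that repeat a pose let the fingers close. It gives the time, the measured TCP pose, the force, the opening and the grip force at its end, in the units of the state.
- get_obs(): the state, without advancing time (a new reading comes with each control period).
- viewer.grab_frame(name): name is "side" or "top" or "wrist"; returns a dict with "pixels" (400x640x3 uint8, red, green, blue), "fovy" (degrees; the focal length in pixels is half the picture's height over the tangent of half this angle, whatever the lens; pixels are square), "cx", "cy" (the principal point, pixels), "world_to_cam" (4x4, takes a point from world to camera coordinates); the wrist camera has in their place "hand_eye" (4x4, takes a point from camera to tool coordinates, whose origin is the TCP and whose axes are the flange's). Camera axes: x right, y up, looking along -z (the intrinsics and any distortion apply to the point x, -y, -z); pixel columns grow to the right and rows downward; lengths in m; the calibration is good to about 2 mm. A picture is of the moment at which its call begins: read the wrist's pose just before it. There is no depth.
- r.hand_in(): hands the job in; it is judged then, once.
Trained networks look in a picture, given as the dict that the camera call returned (one of the last four; its "shot" number tells which), for a name from the list of things; names that differ only in an ending like _2 or _b are one class to them, and where a whole thing is asked for, a point or a joint stands for the part that bears it (a point fixed in the world has none). Each returns a list of dicts, best first, with "score" (0 to 1); they miss things now and then, are a little off and sometimes report something else, mostly with a low value. They report only what shows in the picture. A call takes as long as a camera call.
- viewer.trace(picture, thing): "pixels" (400x640 bool, what is visible of it) and "rect" ([left, top, right, bottom] in pixels, round what is visible of it).
The state is a dict: "clock": time; "joints": joint angles; "qvel": joint speeds; "tau": joint torques, N m; "tcp_pos": TCP position; "orientation": TCP orientation; "contact_force": force on the tool from outside, world axes, zero at the start; "moment": the same for the moment, N m; "grip_width": finger opening in m; "gripper_force": force on a finger pad.
Only numpy, scipy, OpenCV 4.12 (cv2) and the standard library are available. Lean on these libraries where they do the work, as an engineer would, in place of code of your own. Each camera call takes 0.05 s, during which the arm holds its last target. There are 200 camera calls.

## Task

A steel tube with hex nuts lies in the long carton, under a handled parts caddy that stands across the carton's cut-out. Lift the caddy off by its handle and set it down upright and squarely in the middle of the rubber mat, letting go only once it stands there; then take the tube, which is longer than the cut-out, tilt it out through the cut-out, and finish holding it motionless in the gripper (do not put it down), with the whole tube at least 10 cm above the top of the carton. Leave the other things on the bench where they are.

Things in the scene. Friction and masses are not known exactly. Their poses are not given: they have to be found in the camera images.
- carton: a long, shallow, open-windowed cardboard carton fixed to the bench, outside 170 (its x) x 430 (its y) x 55 mm high; origin under its centre. Walls 5 mm, floor 4 mm, top sheet 4 mm (underside 51 mm up). The top has a rectangular cut-out centred on it, 140 mm along x and 190 mm along y; the remaining top covers 120 mm at each y end. Inside it is 160 x 420 mm and empty except for the tube
- opening (a point): centre of the carton's cut-out, on the upper face of its top (55 mm above the bench); same axes as the carton
- tube: a steel hydraulic tube, 250 mm long over all along its y axis, 20 mm thick, with a hex nut 30 mm across flats (35 mm across corners) and 22 mm long at each end; about 0.35 kg; it lies on the carton's floor along the carton's y, its two ends under the two covered ends of the top; origin at its middle, on its axis (19 mm above the bench at the start)
- tube_end_left (a point): the centre of the tube's end at +125 mm on its y axis
- tube_end_right (a point): the centre of the tube's end at -125 mm on its y axis
- caddy: an open grey sheet-steel parts caddy 210 (its x) x 105 (its y) x 55 mm with two end plates (60 mm wide, 138 mm high) and a round steel handle bar 16 mm thick along x between them; about 0.6 kg with its contents, which are fixed and reach to 54 mm up; it stands across the carton's cut-out, bridging the two long rims (underside 55 mm above the bench); origin under its centre
- caddy_grip (a point): the middle of the caddy's handle bar, on its axis, 128 mm above the caddy's underside
- mat: a black rubber mat fixed on the bench to the left or right of the long carton, 250 (its x) x 150 (its y) x 4 mm thick; origin under its centre (bench height)
- stock_bin: a blue open parts bin fixed on the bench, 210 x 130 x 100 mm high, on the other side of the carton from the mat; origin under its centre; a bystander
- short_tube: a short steel tube 20 mm thick and 130 mm long with 30 mm hex nuts, lying on the bench; origin at its middle on its axis (15 mm up); a bystander
- tape_roll: a grey roll of tape lying flat, 90 mm across, 25 mm high; origin under its centre; a bystander
- small_carton: a closed cardboard carton 70 x 130 x 70 mm high beyond the long carton; origin under its centre; a bystander
- lube_bottle: a white plastic bottle 50 mm across, 140 mm high; origin under its centre; a bystander
- wrench: a flat open-ended wrench 130 mm long, 38 mm wide at its jaw and 8 mm thick, lying on one covered end of the long carton's top (the +y end), along the carton's x; a bystander
- plug: a brass plug 40 mm across, 42 mm high; origin under its centre; a bystander

How it is judged:
By the outcome, as a careful person would: the job done as asked, in the order asked, and still so for the second after the job is handed in, while the arm keeps its last pose, push and grip.
It also fails if it takes over 67 s, if anything falls off the work surface, if the arm or the gripper's body presses on something with over 40 N, if the wrist force passes 120 N, or if a joint passes its speed limit or range.

## Working session

There is one attempt and no reset: what is moved stays moved. The work goes in short steps, Python scripts to look and compute and a tool call to move; the robot and the scene stay as the last step left them, time stands still between calls to the robot, and variables do not carry over. Pictures are saved under pics/ and viewed, at most 10 in all, crops included, and the job is handed in when it is done.

Besides the shell and the picture viewer there is one more tool, called as name(argument=value, ...) on one line, values as JSON. play_rows: Moves the arm, as the interface text tells. Shifts and turns lie within -1 to 1; 1 stands for 0.2 m of shift or pi/2 rad of turn. Its arguments: {"type":"object","properties":{"commands":{"type":"array","items":{"type":"array","items":{"type":"array","items":{"type":"number","minimum":-1,"maximum":1}}}},"grip_force":{"type":"number"}},"required":["commands"]}

```bash
mkdir -p pics; cat > h.py <<'E'
import numpy as np, cv2
from scipy.spatial.transform import Rotation as R
from bench import get_obs, viewer, r
def K(p):
    f=200/np.tan(np.radians(p['fovy'])/2); return f,p['cx'],p['cy']
def cam2w(p,o=None):
    if 'world_to_cam' in p: return np.linalg.inv(np.array(p['world_to_cam']))
    T=np.eye(4);T[:3,:3]=R.from_rotvec(o['orientation']).as_matrix();T[:3,3]=o['tcp_pos']
    return T@np.array(p['hand_eye'])
def unproj(p,uv,z,o=None):
    f,cx,cy=K(p);M=cam2w(p,o);uv=np.atleast_2d(uv).astype(float)
    d=np.c_[(uv[:,0]-cx)/f,-(uv[:,1]-cy)/f,-np.ones(len(uv))]@M[:3,:3].T
    c=M[:3,3]; return c+d*((z-c[2])/d[:,2])[:,None]
def proj(p,X,o=None):
    f,cx,cy=K(p);W=np.linalg.inv(cam2w(p,o));X=np.atleast_2d(X)
    c=X@W[:3,:3].T+W[:3,3]; return np.c_[cx+f*c[:,0]/-c[:,2],cy-f*c[:,1]/-c[:,2]]
def save(p,n): cv2.imwrite('pics/'+n+'.png',p['pixels'][:,:,::-1])
E
python3 - <<'E'
from h import *
o=get_obs();print({k:np.round(v,3) for k,v in o.items()})
ims=[]
for n in('top','side'):
    p=viewer.grab_frame(n);save(p,n);ims.append(p)
    print(n,{k:v for k,v in p.items() if k!='pixels'})
    for t in('carton','caddy','mat','stock_bin','tube','wrench','small_carton','lube_bottle','tape_roll','short_tube','plug'):
        for d in viewer.trace(p,t)[:1]:
            m=d['pixels'].astype(np.uint8);(c,s,a)=cv2.minAreaRect(cv2.findNonZero(m))
            print(t,round(d['score'],2),d['rect'],np.round(c,1),np.round(s,1),round(a,1))
E
```

```text
{'clock': np.float64(0.0), 'joints': array([ 1.227,  0.478,  0.022,  1.556, -0.012,  1.109, -0.083]), 'qvel': array([ 0.001, -0.001,  0.   ,  0.002,  0.   ,  0.001, -0.001]), 'tau': array([ 1.0000e-03, -5.9644e+01,  1.6080e+00, -2.8120e+01,  1.2000e-02,
        9.0000e-03, -0.0000e+00]), 'tcp_pos': array([ 0.158, -0.656,  0.23 ]), 'orientation': array([-3.118e+00, -3.690e-01,  1.000e-03]), 'contact_force': array([ 0.16 , -0.152,  1.449]), 'moment': array([-0.017,  0.01 ,  0.007]), 'gripper_force': np.float64(0.0), 'grip_width': np.float64(0.086)}
top {'fovy': 50.90951194458822, 'cx': 317.43583183068904, 'cy': 200.10911857895942, 'world_to_cam': array([[-0.00403341, -0.99998994, -0.00196066,  0.00999391],
       [ 0.99556284, -0.00419987,  0.09400526, -0.57797367],
       [-0.09401255, -0.0015728 ,  0.99556977, -1.1389847 ],
       [ 0.        ,  0.        ,  0.        ,  1.        ]]), 'shot': 1}
carton 0.75 [289.9, 140.8, 350.6, 231.0] [319.6 184.7] [87.4 40.4] 74.1
caddy 0.62 [225.6, 264.2, 259.1, 292.8] [242.  277.5] [31. 32.] 90.0
stock_bin 0.8 [441.6, 195.2, 510.7, 277.9] [474.7
[... 921 characters left out ...]
95.8, 303.5] [323.5 229.3] [151.6  71.7] 52.1
caddy 0.82 [275.1, 153.7, 359.9, 248.5] [318.8 200.7] [57.1 94.5] 57.9
mat 0.96 [189.8, 135.2, 275.0, 179.7] [229.4 155.2] [30.9 79.4] 72.3
stock_bin 0.72 [247.2, 275.6, 280.7, 323.2] [264.1 300.2] [51.6 13.9] 61.4
wrench 0.51 [283.7, 174.7, 315.4, 192.4] [296.5 181.8] [10.7 35.9] 65.2
small_carton 0.74 [345.3, 152.8, 379.5, 199.4] [365.1 174.1] [46.7 28.9] 73.8
lube_bottle 0.7 [372.6, 180.6, 396.2, 226.3] [384.9 203.5] [19.  43.6] 6.7
tape_roll 0.66 [202.0, 191.3, 230.4, 215.7] [215. 202.] [26. 30.] 90.0
short_tube 0.82 [251.0, 278.3, 282.8, 323.3] [264.8 300.6] [51.9 14.4] 62.0
plug 0.71 [397.5, 237.2, 413.0, 259.5] [404.5 247. ] [18. 15.] 90.0
```

View pics/top.png

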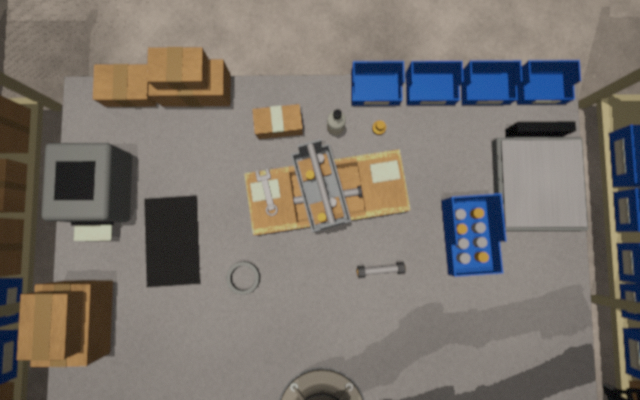

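View pics/side.png

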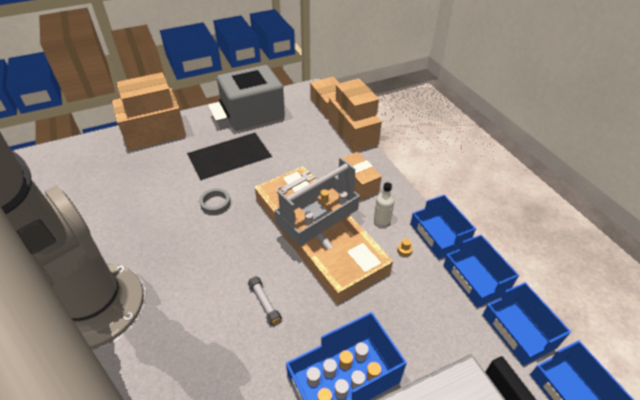

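The top view shows the carton with corners near (245,173), (402,151), (410,211) and (253,233). The caddy lies across it with its handle running from about (315,147) to (335,225), and the mat is on the left at (145–199,197–285). In the side view the caddy stands upright over the cut-out, with the tube visible below it.

```bash
cat >> h.py <<'E'
def mv(goal,yaw=None,o=None,start=None):
    """tool-axes shift (scaled) to world goal of TCP, and turn (scaled) so that tool x lies along world angle yaw (mod pi)"""
    o=o or get_obs();M=R.from_rotvec(o['orientation']).as_matrix()
    s=M.T@(np.array(goal)-o['tcp_pos'])/0.2
    a=np.arctan2(M[1,0],M[0,0]);t=0
    if yaw is not None: t=-((yaw-a+np.pi/2)%np.pi-np.pi/2)/(np.pi/2)
    return np.round(s,3),np.round(t,3),'toolx deg',np.round(np.degrees(a),2)
E
python3 - <<'E'
from h import *
p=viewer.grab_frame('top')
cs=unproj(p,[(245,173),(402,151),(410,211),(253,233)],.055);print(np.round(cs,3),cs.mean(0),[np.linalg.norm(cs[i]-cs[(i+1)%4]) for i in range(4)])
m=(p['pixels'].max(2)<45).astype(np.uint8);m[:,:140]=0;m[:,205:]=0;m[:190]=0;m[290:]=0
b=cv2.boxPoints(cv2.minAreaRect(cv2.findNonZero(m)));q=unproj(p,b,.004);print('mat',np.round(q,3),q.mean(0),[np.linalg.norm(q[i]-q[(i+1)%4]) for i in range(4)])
print(np.round(unproj(p,[(313,145),(337,228)],.19),3))
big=cv2.resize(p['pixels'][125:250,230:430],None,fx=4,fy=4,interpolation=cv2.INTER_CUBIC);cv2.imwrite('pics/c.png',big[:,:,::-1])
print(mv([.58,0,.40],0)); o=get_obs();print(R.from_rotvec(o['orientation']).as_matrix().round(3))
w=viewer.grab_frame('wrist');print(w['hand_eye'],w['fovy'])
E
```

```text
[[ 0.65   0.205  0.055]
 [ 0.709 -0.225  0.055]
 [ 0.545 -0.242  0.055]
 [ 0.487  0.181  0.055]] [ 0.59799628 -0.02021815  0.055     ] [np.float64(0.4333699167389267), np.float64(0.16566992401947134), np.float64(0.4275320353659808), np.float64(0.16491268500911516)]
mat [[0.586 0.498 0.004]
 [0.591 0.355 0.004]
 [0.35  0.339 0.004]
 [0.345 0.48  0.004]] [0.4679616  0.41794043 0.004     ] [np.float64(0.14327981299780848), np.float64(0.24172608356275602), np.float64(0.14055117729374988), np.float64(0.24175937420055554)]
[[ 0.696  0.018  0.19 ]
 [ 0.496 -0.039  0.19 ]]
(array([ 2.82 , -2.697, -0.843]), np.float64(0.15), 'toolx deg', np.float64(13.51))
[[ 0.972  0.234  0.   ]
 [ 0.234 -0.972  0.   ]
 [ 0.    -0.    -1.   ]]
[[-4.48194203e-04  9.50433275e-01  3.10928270e-01  7.89679499e-02]
 [ 9.99998544e-01  9.37967948e-04 -1.42567415e-03 -5.46638638e-04]
 [-1.64664890e-03  3.10927179e-01 -9.50432311e-01 -1.43574579e-01]
 [ 0.00000000e+00  0.00000000e+00  0.00000000e+00  1.00000000e+00]] 60.74954515752404
```

View pics/c.png

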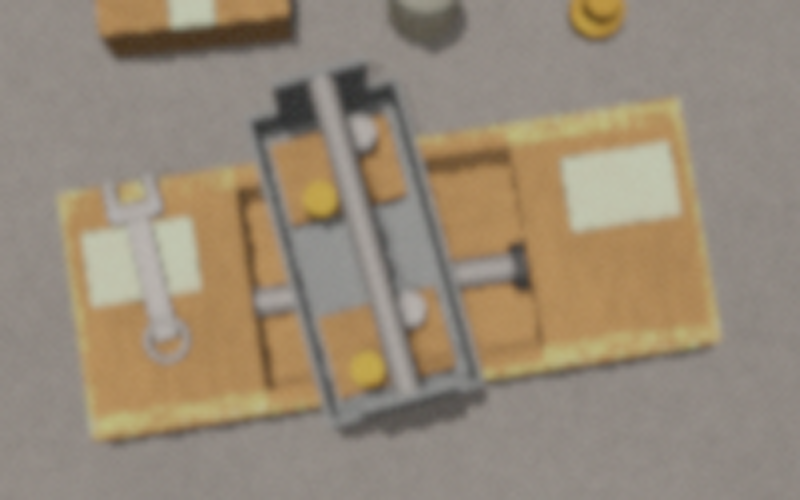

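The enlarged crop shows the handle bar from crop (322,75) to (405,390). The right nut of the tube shows at (520,265), close to the −y edge of the cut-out. I'll move to a viewing pose above the carton.

play_rows(commands=[[[-1, 0.1, -0.1, -0.21, 0], [-1, 0.25, -0.25, -0.21, 0], [-1, 0.45, -0.43, -0.21, 0], [-1, 0.65, -0.62, -0.21, 0], [-1, 0.705, -0.674, -0.21, 0], [-1, 0.705, -0.674, -0.21, 0]]])

```text
clock: 1.8
tcp_pos: [0.2689, -0.4859, 0.2737]
orientation: [-3.116, -0.384, -0.005]
contact_force: [0.1, 1.0, -0.3]
grip_width: 0.0853
gripper_force: 0.0
```

play_rows(commands=[[[-1, 0.14, -0.13, -0.1, 0], [-1, 0.28, -0.27, -0.2, 0], [-1, 0.42, -0.4, -0.21, 0], [-1, 0.56, -0.54, -0.21, 0], [-1, 0.7, -0.67, -0.21, 0], [-1, 0.7, -0.67, -0.21, 0]]])

```text
clock: 2.3
tcp_pos: [0.3731, -0.3223, 0.3161]
orientation: [-3.116, -0.387, -0.005]
contact_force: [0.6, 0.4, 0.5]
grip_width: 0.0855
gripper_force: 0.0
```

play_rows(commands=[[[-1, 0.14, -0.13, -0.1, 0], [-1, 0.28, -0.27, -0.2, 0], [-1, 0.42, -0.4, -0.21, 0], [-1, 0.56, -0.54, -0.21, 0], [-1, 0.7, -0.67, -0.21, 0], [-1, 0.7, -0.67, -0.21, 0]]])

```text
clock: 2.8
tcp_pos: [0.4768, -0.1585, 0.3579]
orientation: [-3.115, -0.387, -0.005]
contact_force: [1.2, 0.2, 0.7]
grip_width: 0.0853
gripper_force: 0.0
```

play_rows(commands=[[[-1, 0.14, -0.13, -0.1, 0], [-1, 0.28, -0.27, -0.2, 0], [-1, 0.42, -0.4, -0.21, 0], [-1, 0.56, -0.54, -0.21, 0], [-1, 0.7, -0.67, -0.21, 0], [-1, 0.7, -0.67, -0.21, 0], [-1, 0.7, -0.67, -0.21, 0]]])

```text
clock: 3.38
tcp_pos: [0.5784, -0.0012, 0.3987]
orientation: [-3.118, -0.377, 0.001]
contact_force: [0.1, -0.5, -0.4]
grip_width: 0.0852
gripper_force: 0.0
```

```bash
python3 - <<'E'
from h import *
o=get_obs();w=viewer.grab_frame('wrist');save(w,'w1')
for t in('caddy','caddy_grip'):
    for d in viewer.trace(w,t)[:1]: print(t,d['score'],d['rect'])
a=np.radians(14.8);u=np.array([np.cos(a),np.sin(a),0]);c=unproj(viewer.grab_frame('top'),[(310.5,143.75),(331.25,222.5)],.183)
print(c,np.linalg.norm(c[0]-c[1]),c.mean(0)); print(proj(w,c,o))
np.savez('w1.npz',pos=o['tcp_pos'],ori=o['orientation'])
E
```

```text
caddy 0.91 [279.1, 29.2, 369.2, 232.5]
caddy_grip 0.58 [277.8, 27.3, 372.2, 236.7]
[[ 0.70116976  0.02369032  0.183     ]
 [ 0.50938552 -0.02545057  0.183     ]] 0.19797985584517325 [ 0.60527764 -0.00088013  0.183     ]
[[326.63869181  33.45334319]
 [327.6331569  224.38407081]]
```

View pics/w1.png

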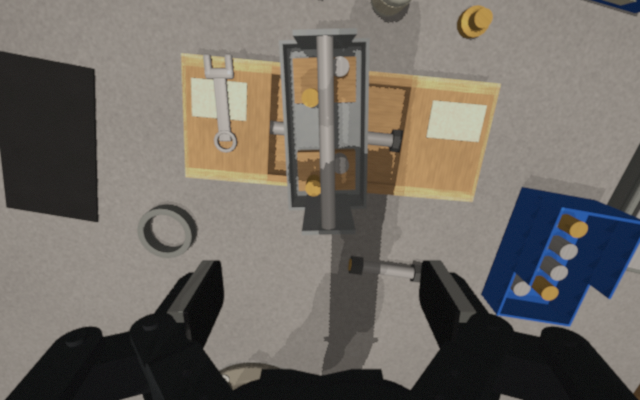

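The wrist view confirms the top-view estimate: the bar runs from about (326,35) to (329,229). The tube's −y nut shows at (398,140), and there is nothing between the fingers and the handle.

```bash
python3 - <<'E'
from h import *
o=get_obs();w=viewer.grab_frame('wrist')
q=unproj(w,[(326.2,37),(328.8,229)],.183,o);c=q.mean(0);a=np.arctan2(*(q[0]-q[1])[[1,0]])
print(q,c,np.degrees(a),np.linalg.norm(q[0]-q[1]))
g=(c+[0.6053,-.0009,.183])/2
print(g,mv([g[0],g[1],.23],a),mv([g[0],g[1],.164],a))
for t in ('mat',):
  for p in (viewer.grab_frame('top'),w,viewer.grab_frame('side')):
    for d in viewer.trace(p,t)[:1]:
      b=cv2.boxPoints(cv2.minAreaRect(cv2.findNonZero(d['pixels'].astype(np.uint8))))
      z=unproj(p,b,.004,o);print(t,d['score'],z.mean(0),np.round(z,3).tolist())
# carton from wrist corners
z=unproj(w,[(181,53),(499,84),(473,201),(185,177)],.055,o);print(z.round(3),z.mean(0),[np.degrees(np.arctan2(*(z[i]-z[j])[[1,0]])) for i,j in((0,1),(3,2))])
print('tube',unproj(w,[(275,128),(395,140),(403,140)],.019,o).round(4))
E
```

```text
[[ 0.6975754   0.01789931  0.183     ]
 [ 0.50298931 -0.03224913  0.183     ]] [ 0.60028235 -0.00717491  0.183     ] 14.451706672785596 0.2009443018145737
[ 0.60279118 -0.00403746  0.183     ] (array([0.124, 0.023, 0.847]), np.float64(-0.012), 'toolx deg', np.float64(13.36)) (array([0.124, 0.023, 1.177]), np.float64(-0.012), 'toolx deg', np.float64(13.36))
mat 0.57 [0.466471   0.41753923 0.004     ] [[0.592, 0.5, 0.004], [0.594, 0.346, 0.004], [0.341, 0.337, 0.004], [0.339, 0.488, 0.004]]
mat 0.91 [0.46754127 0.41206722 0.004     ] [[0.589, 0.478, 0.004], [0.621, 0.343, 0.004], [0.349, 0.335, 0.004], [0.312, 0.492, 0.004]]
mat 0.7 [0.47438812 0.41313867 0.004     ] [[0.341, 0.482, 0.004], [0.623, 0.506, 0.004], [0.597, 0.339, 0.004], [0.336, 0.325, 0.004]]
[[ 0.65   0.202  0.055]
 [ 0.711 -0.223  0.055]
 [ 0.544 -0.25   0.055]
 [ 0.481  0.178  0.055]] [ 0.5964992 -0.0234     0.055    ] [np.float64(98.12607335166761), np.float64(98.31577747064064)]
tube [[ 0.577   0.0658  0.019 ]
 [ 0.6015 -0.1168  0.019 ]
 [ 0.6043 -0.1287  0.019 ]]
```

play_rows(commands=[[[-1, 0.06, 0.01, 0.15, -0.012], [-1, 0.124, 0.023, 0.3, -0.012], [-1, 0.124, 0.023, 0.45, -0.012], [-1, 0.124, 0.023, 0.6, -0.012], [-1, 0.124, 0.023, 0.75, -0.012], [-1, 0.124, 0.023, 0.85, -0.012], [-1, 0.124, 0.023, 0.95, -0.012], [-1, 0.124, 0.023, 1.0, -0.012], [-1, 0.124, 0.023, 1.0, -0.012]]])

```text
clock: 4.63
tcp_pos: [0.6015, -0.0024, 0.197]
orientation: [-3.116, -0.399, 0.007]
contact_force: [0.5, -0.4, 0.3]
grip_width: 0.0854
gripper_force: 0.0
```

```bash
python3 - <<'E'
from h import *
o=get_obs();print(o['tcp_pos']);w=viewer.grab_frame('wrist');s=viewer.grab_frame('side')
im=np.hstack([w['pixels'],s['pixels'][100:300,230:430].repeat(2,0).repeat(2,1)]);cv2.imwrite('pics/w2.png',cv2.resize(im,(800,308))[:,:,::-1])
a=np.radians(14.5);print(mv([.6028,-.004,.164],a))
E
```

```text
[ 0.60149865 -0.00241122  0.19697127]
(array([-0.005,  0.009,  0.18 ]), np.float64(0.001), 'toolx deg', np.float64(14.58))
```

View pics/w2.png

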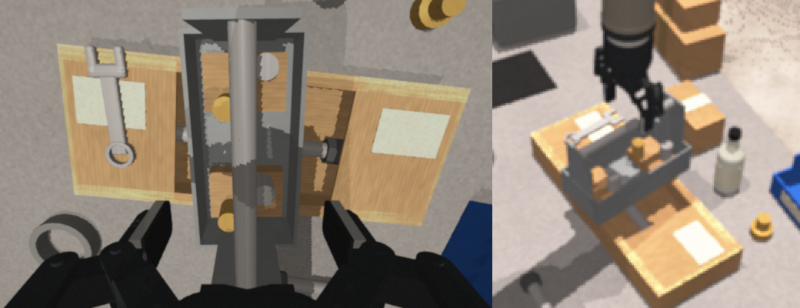

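The bar at x≈245 sits centred between the fingertips at about 165 and 330, so I'll descend and grip.

play_rows(commands=[[[-1, 0, 0.005, 0.08, 0], [-1, 0, 0.005, 0.16, 0], [-1, 0, 0.005, 0.17, 0], [1, 0, 0.005, 0.17, 0], [1, 0, 0.005, 0.17, 0], [1, 0, 0.005, 0.17, 0], [1, 0, 0.005, 0.17, 0], [1, 0, 0.005, 0.17, 0], [1, 0, 0.005, 0.17, 0], [1, 0, 0.005, 0.17, 0], [1, 0, 0.005, 0.17, 0], [1, 0, 0.005, 0.17, 0]]], grip_force=70)

```text
clock: 5.73
tcp_pos: [0.6034, -0.0021, 0.166]
orientation: [-3.115, -0.4, -0.001]
contact_force: [-2.1, 2.8, 5.2]
grip_width: 0.0138
gripper_force: 68.3
```

```bash
python3 - <<'E'
from h import *
o=get_obs();print(o['tcp_pos'],o['grip_width'],o['gripper_force'],o['contact_force'],mv([.6,0,.164],0))
E
```

```text
[ 0.60344879 -0.00205649  0.16596646] 0.013814380972819867 68.27276945114136 [-2.10397523  2.7735428   5.19374084] (array([-0.014, -0.014,  0.01 ]), np.float64(0.163), 'toolx deg', np.float64(14.65))
```

play_rows(commands=[[[1, 0, 0, -0.05, 0], [1, 0, 0, -0.12, 0], [1, 0, 0, -0.22, 0], [1, 0, 0, -0.34, 0], [1, 0, 0, -0.46, 0], [1, 0, 0, -0.56, 0], [1, 0, 0, -0.6, 0], [1, 0, 0, -0.6, 0], [1, 0, 0, -0.6, 0]]])

```text
clock: 6.48
tcp_pos: [0.6026, -0.0035, 0.2843]
orientation: [3.116, 0.398, -0.002]
contact_force: [-0.9, -0.5, -5.2]
grip_width: 0.0136
gripper_force: 68.6
```

```bash
python3 - <<'E'
from h import *
o=get_obs();print(o['tcp_pos'],o['grip_width'],o['contact_force'],o['moment']);
m=[.4672,.415]; print(mv([*m,.285],np.radians(4)))
w=viewer.grab_frame('wrist');s=viewer.grab_frame('side')
im=np.hstack([w['pixels'],s['pixels'][80:280,230:430].repeat(2,0).repeat(2,1)]);cv2.imwrite('pics/w3.png',cv2.resize(im,(800,308))[:,:,::-1])
E
```

```text
[ 0.60261815 -0.00353088  0.28425772] 0.013564145603289541 [-0.94830352 -0.49805488 -5.23473392] [-0.00075285  0.04448311  0.02905595]
(array([-0.129, -2.196, -0.004]), np.float64(0.117), 'toolx deg', np.float64(14.56))
```

View pics/w3.png

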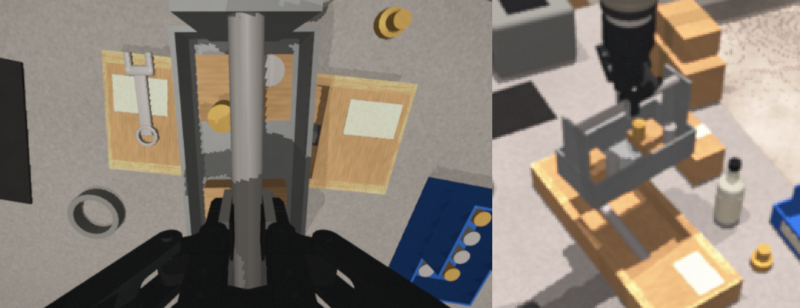

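The caddy hangs upright, clear of the carton. Next I'll carry it to the mat.

play_rows(commands=[[[1, 0, -0.05, 0, 0], [1, -0.01, -0.15, 0, 0], [1, -0.02, -0.3, 0, 0], [1, -0.03, -0.45, 0, 0], [1, -0.04, -0.6, 0, 0], [1, -0.043, -0.75, 0, 0], [1, -0.043, -0.9, 0, 0]]])

```text
clock: 7.17
tcp_pos: [0.5479, 0.1709, 0.2843]
orientation: [3.116, 0.4, -0.003]
contact_force: [0.8, -0.3, -5.5]
grip_width: 0.0138
gripper_force: 68.4
```

play_rows(commands=[[[1, 0, -0.15, 0, 0], [1, -0.01, -0.3, 0, 0], [1, -0.02, -0.45, 0, 0.02], [1, -0.03, -0.6, 0, 0.05], [1, -0.04, -0.7, 0, 0.08], [1, -0.043, -0.76, 0, 0.117], [1, -0.043, -0.78, 0, 0.117], [1, -0.043, -0.78, 0, 0.117]]])

```text
clock: 7.83
tcp_pos: [0.5006, 0.3193, 0.2845]
orientation: [3.139, 0.118, -0.002]
contact_force: [1.2, 0.4, -4.8]
grip_width: 0.0139
gripper_force: 68.5
```

```bash
python3 - <<'E'
from h import *
o=get_obs();print(o['tcp_pos'],o['grip_width'])
w=viewer.grab_frame('wrist')
for d in viewer.trace(w,'mat')[:1]: print(d['score'],d['rect'])
save(w,'w4')
p=viewer.grab_frame('top')
print(mv([.4672,.415,.25],np.radians(4)))
E
```

```text
[0.50057456 0.31925289 0.28449051] 0.013900074138500059
0.79 [171.2, 63.4, 239.4, 260.4]
(array([-0.142, -0.505,  0.173]), np.float64(0.0), 'toolx deg', np.float64(4.01))
```

View pics/w4.png

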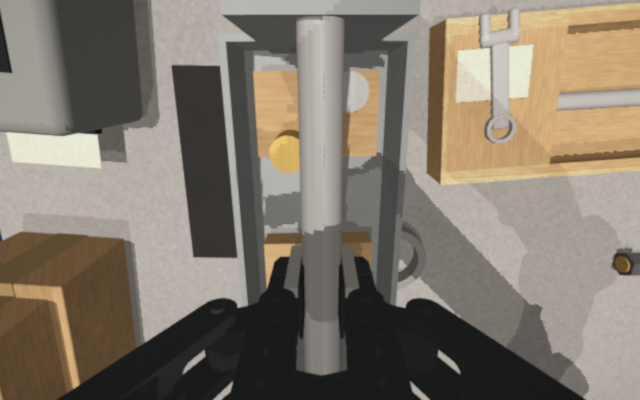

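The mat's outer long edge runs from about (174,66) to (196,257), and the caddy hangs upright and parallel to it. I'll refine the mat pose using this edge together with the earlier top picture.

```bash
python3 - <<'E'
from h import *
o=get_obs();w=viewer.grab_frame('wrist');t=viewer.grab_frame('top')
q=unproj(w,[(174,66),(196,257)],.004,o);print(q,np.linalg.norm(q[0]-q[1]),np.degrees(np.arctan2(*(q[0]-q[1])[[1,0]])))
a=np.arctan2(*(q[0]-q[1])[[1,0]]);n=np.array([np.sin(a),-np.cos(a),0]);print('centre by wrist',q.mean(0)+.075*n)
for f,p in(('top',t),('w1',None)):
    im=cv2.imread(f'pics/{f}.png')
    g=cv2.cvtColor(im,cv2.COLOR_BGR2GRAY); 
    if f=='top': g=g[180:300,130:215];off=(130,180);oo=None
    else: g=g[30:240,0:115];off=(0,30);p=w;z=np.load('w1.npz');oo=dict(tcp_pos=z['pos'],orientation=z['ori'])
    m=(g<75).astype(np.uint8);n_,l,s,_=cv2.connectedComponentsWithStats(m);k=1+s[1:,4].argmax()
    c=max(cv2.findContours((l==k).astype(np.uint8),0,2)[0],key=cv2.contourArea)
    b=cv2.approxPolyDP(c,6,True)[:,0]+np.array(off);x=unproj(p,b,.004,oo);print(f,b.tolist(),x.round(3).tolist(),x.mean(0))
E
```

```text
[[0.58956771 0.49298444 0.004     ]
 [0.34193527 0.47844379 0.004     ]] 0.24805898131134785 3.3604749527620337
centre by wrist [0.47014782 0.41084308 0.004     ]
top [[195, 196], [145, 199], [148, 286], [199, 282]] [[0.593, 0.355, 0.004], [0.585, 0.496, 0.004], [0.342, 0.48, 0.004], [0.353, 0.338, 0.004]] [0.46849259 0.41717543 0.004     ]
w1 [[0, 51], [7, 206], [97, 221], [93, 69]] [[0.589, 0.483, 0.004], [0.342, 0.483, 0.004], [0.35, 0.335, 0.004], [0.596, 0.351, 0.004]] [0.46886034 0.41288465 0.004     ]
```

```bash
python3 - <<'E'
from h import *
print(mv([.469,.415,.118],np.radians(3.6)))
E
```

```text
(array([-0.134, -0.505,  0.835]), np.float64(0.004), 'toolx deg', np.float64(3.96))
```

play_rows(commands=[[[1, -0.03, -0.1, 0, 0], [1, -0.07, -0.25, 0, 0.004], [1, -0.11, -0.4, 0, 0.004], [1, -0.134, -0.5, 0, 0.004], [1, -0.134, -0.505, 0.1, 0.004], [1, -0.134, -0.505, 0.25, 0.004], [1, -0.134, -0.505, 0.4, 0.004], [1, -0.134, -0.505, 0.55, 0.004], [1, -0.134, -0.505, 0.65, 0.004], [1, -0.134, -0.505, 0.72, 0.004], [1, -0.134, -0.505, 0.77, 0.004], [1, -0.134, -0.505, 0.79, 0.004]]])

```text
clock: 9.08
tcp_pos: [0.4683, 0.416, 0.1262]
orientation: [3.139, 0.1, -0.001]
contact_force: [0.2, -0.6, -4.6]
grip_width: 0.014
gripper_force: 68.6
```

```bash
python3 - <<'E'
from h import *
print(mv([.469,.415,.114],np.radians(3.6)),get_obs()['tcp_pos'],get_obs()['contact_force'])
E
```

```text
(array([0.003, 0.005, 0.061]), np.float64(0.001), 'toolx deg', np.float64(3.65)) [0.46834013 0.41597177 0.12617611] [ 0.16293988 -0.64918584 -4.57839462]
```

play_rows(commands=[[[1, 0.003, 0.005, 0.02, 0], [1, 0.003, 0.005, 0.035, 0], [1, 0.003, 0.005, 0.045, 0], [1, 0.003, 0.005, 0.055, 0], [1, 0.003, 0.005, 0.055, 0], [1, 0.003, 0.005, 0.055, 0]]])

```text
clock: 9.58
tcp_pos: [0.4689, 0.4159, 0.1167]
orientation: [-3.14, -0.101, -0.001]
contact_force: [-0.3, 0.7, -4.9]
grip_width: 0.0137
gripper_force: 68.6
```

play_rows(commands=[[[1, 0, 0, 0.006, 0], [1, 0, 0, 0.012, 0], [1, 0, 0, 0.012, 0], [1, 0, 0, 0.012, 0]]])

```text
clock: 9.92
tcp_pos: [0.4689, 0.4172, 0.115]
orientation: [-3.138, -0.102, -0.002]
contact_force: [-1.1, 1.6, 2.9]
grip_width: 0.0143
gripper_force: 69.3
```

play_rows(commands=[[[-1, 0, 0, 0, 0], [-1, 0, 0, 0, 0], [-1, 0, 0, 0, 0], [-1, 0, 0, 0, 0], [-1, 0, 0, 0, 0], [-1, 0, 0, 0, 0], [-1, 0, 0, 0, 0], [-1, 0, 0, 0, 0]]], grip_force=25)

```text
clock: 10.58
tcp_pos: [0.4688, 0.4157, 0.1139]
orientation: [3.14, 0.101, -0.0]
contact_force: [0.2, -0.9, 0.6]
grip_width: 0.0852
gripper_force: 0.0
```

play_rows(commands=[[[-1, 0, 0, -0.1, 0], [-1, 0, 0, -0.25, 0], [-1, 0, 0, -0.45, 0], [-1, 0, 0, -0.65, 0], [-1, 0, 0, -0.85, 0], [-1, 0, 0, -1, 0], [-1, 0, 0, -1, 0]]])

```text
clock: 11.17
tcp_pos: [0.4704, 0.4186, 0.3218]
orientation: [-3.132, -0.101, -0.014]
contact_force: [0.9, 0.8, 0.7]
grip_width: 0.0854
gripper_force: 0.0
```

```bash
python3 - <<'E'
from h import *
o=get_obs();w=viewer.grab_frame('wrist');print(o['tcp_pos'],o['grip_width'])
s=viewer.grab_frame('side');t=viewer.grab_frame('top')
def cr(p,x,y): return cv2.resize(p['pixels'][y:y+130,x:x+130],(400,400))
im=np.hstack([cv2.resize(w['pixels'],(640,400)),cr(s,160,80),cr(t,110,170)]);cv2.imwrite('pics/w5.png',cv2.resize(im,(800,222))[:,:,::-1])
c=np.array([.5965,-.0225]);print(mv([*c,.315],np.radians(8.2)))
E
```

```text
[0.47037818 0.41856246 0.3218206 ] 0.08543292789632914
(array([ 0.497,  2.226, -0.006]), np.float64(-0.05), 'toolx deg', np.float64(3.7))
```

View pics/w5.png

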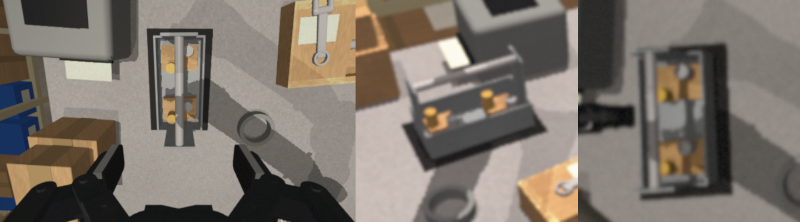

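The caddy stands upright and square on the mat. In the wrist part of the picture the mat spans about 148–212 and the caddy 158–208. Next I'll move over the cut-out.

play_rows(commands=[[[-1, 0, 0.15, 0, 0], [-1, 0.05, 0.3, 0, 0], [-1, 0.08, 0.48, 0, 0], [-1, 0.11, 0.66, 0, 0], [-1, 0.14, 0.84, 0, 0], [-1, 0.16, 1.0, 0, 0]]])

```text
clock: 11.82
tcp_pos: [0.5133, 0.2149, 0.3117]
orientation: [3.138, 0.099, -0.005]
contact_force: [0.9, -0.2, -0.2]
grip_width: 0.0854
gripper_force: 0.0
```

play_rows(commands=[[[-1, 0.03, 0.18, 0, 0], [-1, 0.06, 0.36, 0, 0], [-1, 0.09, 0.54, 0, 0], [-1, 0.12, 0.72, 0, -0.02], [-1, 0.15, 0.9, 0, -0.05], [-1, 0.16, 1.0, 0, -0.05], [-1, 0.16, 1.0, 0, -0.05]]])

```text
clock: 12.4
tcp_pos: [0.5582, 0.0136, 0.3114]
orientation: [3.132, 0.21, -0.007]
contact_force: [0.1, -0.5, -0.4]
grip_width: 0.0854
gripper_force: 0.0
```

```bash
python3 - <<'E'
from h import *
o=get_obs();w=viewer.grab_frame('wrist');print(o['tcp_pos'])
save(w,'w6')
z=np.array
for t in('tube','carton','tube_end_left','tube_end_right'):
    for d in viewer.trace(w,t)[:1]: print(t,d['score'],d['rect'],cv2.minAreaRect(cv2.findNonZero(d['pixels'].astype(np.uint8))))
np.savez('w6.npz',pos=o['tcp_pos'],ori=o['orientation'])
E
```

```text
[0.55817439 0.01357991 0.31137442]
tube 0.67 [539.9, 165.6, 636.7, 327.6] ((589.5, 246.0), (160.0, 99.0), 90.0)
carton 0.77 [151.5, 39.8, 552.7, 195.7] ((354.8956298828125, 117.67852020263672), (151.5198974609375, 399.13897705078125), 88.87670135498047)
tube_end_left 0.7 [269.3, 111.4, 432.9, 138.9] ((351.5, 125.5), (27.0, 165.0), 90.0)
tube_end_right 0.9 [268.3, 110.4, 433.3, 138.3] ((352.0, 125.5), (27.0, 164.0), 90.0)
```

View pics/w6.png

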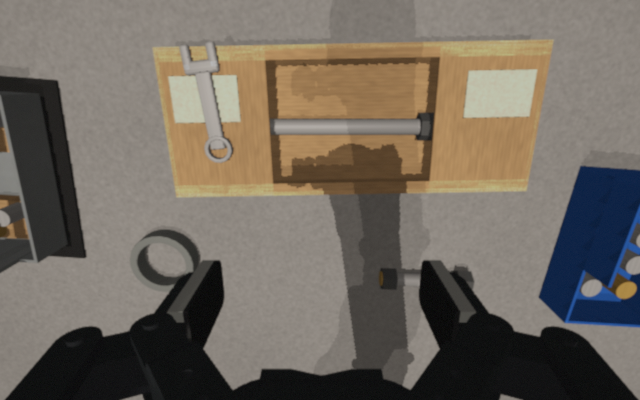

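The tube lies along row 127 from (275) to the nut's inner face at about 418, and the nut's outer part disappears under the −y cover near 432. The cut-out corners are at about (267,60), (439,57), (433,182) and (273,185).

```bash
cat > t.py <<'E'
from h import *
o=get_obs();w=viewer.grab_frame('wrist')
tt=unproj(w,[(277,127),(418,127)],.019,o)
cc=unproj(w,[(154,46),(553,40),(527,190),(177,196)],.055,o)
k=unproj(w,[(267,60),(439,57),(433,182),(273,185)],.055,o)
print('tube',tt);print('carton',cc.round(3),cc.mean(0),[np.linalg.norm(cc[i]-cc[i-1]) for i in range(4)]);print('cut',k.round(3),k.mean(0),[np.linalg.norm(k[i]-k[i-1]) for i in range(4)])
a=np.arctan2(*(tt[0]-tt[1])[[1,0]]);print('tube dir',np.degrees(a),[np.degrees(np.arctan2(*(cc[i]-cc[j])[[1,0]])) for i,j in((0,1),(3,2))])
u=np.array([np.cos(a),np.sin(a),0]);ctr=tt[1]+.103*u
print('tube ctr',ctr,'rel carton along y',(ctr-cc.mean(0))@u, (ctr-k.mean(0))@u,'across',(ctr-k.mean(0))@[-u[1],u[0],0])
E
python3 t.py
```

```text
tube [[ 0.57669721  0.08156896  0.019     ]
 [ 0.60250518 -0.09508725  0.019     ]]
carton [[ 0.648  0.218  0.055]
 [ 0.717 -0.207  0.055]
 [ 0.55  -0.235  0.055]
 [ 0.48   0.191  0.055]] [ 0.59867718 -0.0080915   0.055     ] [np.float64(0.17090017109390176), np.float64(0.4308587723728717), np.float64(0.16925473530577487), np.float64(0.43233218450230426)]
cut [[ 0.652  0.096  0.055]
 [ 0.682 -0.09   0.055]
 [ 0.543 -0.118  0.055]
 [ 0.511  0.075  0.055]] [ 0.59713395 -0.00909166  0.055     ] [np.float64(0.14262826243037355), np.float64(0.18817418960126894), np.float64(0.14214395301869193), np.float64(0.19584595168454688)]
tube dir 98.31162942278917 [np.float64(99.1137146223481), np.float64(99.33263958202144)]
tube ctr [0.58761581 0.00683089 0.019     ] rel carton along y 0.01636464871473095 0.0171312193830808 across 0.0071164468431602354
```

```bash
sed -i "s/^o=get_obs.*/w=viewer.grab_frame('wrist');z=np.load('w6.npz');o=dict(tcp_pos=z['pos'],orientation=z['ori'])/" t.py; python3 t.py; python3 - <<'E'
from h import *
o=get_obs();print(o['tcp_pos'],o['orientation'],o['qvel'].round(4)); z=np.load('w6.npz');print(z['pos'],z['ori'])
o=get_obs();w=viewer.grab_frame('wrist')
for d in viewer.trace(w,'tube_end_right')[:1]: print(d['rect'])
for d in viewer.trace(w,'carton')[:1]: print(d['rect'])
E
```

```text
tube [[ 0.57724166  0.07128176  0.019     ]
 [ 0.60084915 -0.10498118  0.019     ]]
carton [[ 0.65   0.206  0.055]
 [ 0.713 -0.218  0.055]
 [ 0.547 -0.244  0.055]
 [ 0.482  0.182  0.055]] [ 0.59816845 -0.01843367  0.055     ] [np.float64(0.16991276860619955), np.float64(0.4287244600490183), np.float64(0.16881632418979403), np.float64(0.43077451919842463)]
cut [[ 0.653  0.085  0.055]
 [ 0.681 -0.1    0.055]
 [ 0.541 -0.127  0.055]
 [ 0.512  0.066  0.055]] [ 0.5965961  -0.01913864  0.055     ] [np.float64(0.14193429483187875), np.float64(0.18726482371703848), np.float64(0.1416600570268642), np.float64(0.19512491512042734)]
tube dir 97.62841839876062 [np.float64(98.46851052027212), np.float64(98.61554450731542)]
tube ctr [ 0.5871761  -0.00289275  0.019     ] rel carton along y 0.016862596387269987 0.017352598865455055 across 0.00718001863787505
[0.55806209 0.02228575 0.3136283 ] [-3.13288428e+00 -2.28551158e-01  7.17289749e-04] [ 0.0015 -0.0017  0.0037 -0.0048  0.0001  0.0007  0.0014]
[0.55817439 0.01357991 0.31137442] [ 3.13196951  0.21023992 -0.00661183]
[278.6, 113.4, 440.3, 142.7]
[162.8, 45.2, 561.8, 200.1]
```

The earlier mismatch came from the arm still settling. With poses taken at the same moment, everything agrees: carton centre (0.598,−0.019), yaw about 8.4°. The tube is shifted 17 mm toward +y, so its −y nut is already reachable. I'll grip next to that nut, slide toward +y and then tilt that end up.

```bash
python3 - <<'E'
from h import *
o=get_obs();w=viewer.grab_frame('wrist')
d=viewer.trace(w,'tube_end_right')[0];m=d['pixels'].astype(np.uint8)
(c,s,a)=cv2.minAreaRect(cv2.findNonZero(m));cols=np.where(m.any(0))[0]
hs=m.sum(0);print(cols[0],cols[-1],hs[cols[::8]],hs[cols[-20:]])
j=[x for x in cols if 6<hs[x]<19];pts=[(x,np.where(m[:,x])[0].mean()) for x in j if x<425];L=np.polyfit(*np.array(pts).T,1);print(L)
q=unproj(w,[(x,np.polyval(L,x)) for x in(290,425)],.019,o);print(q,np.degrees(np.arctan2(*(q[0]-q[1])[[1,0]])))
print(mv([.5986,-.090,.15],np.radians(8.3)))
E
```

```text
279 440 [ 5 15 15 16 15 15 15 16 15 15 15 16 15 15 16 15 15 15 21 28 14] [16 17 21 23 26 27 27 28 28 28 28 28 28 27 27 27 27 25 14 10]
[9.47174891e-03 1.24525066e+02]
[[ 0.57959657  0.06422356  0.019     ]
 [ 0.6025865  -0.10568775  0.019     ]] 97.70563722219457
(array([0.119, 0.579, 0.82 ]), np.float64(-0.001), 'toolx deg', np.float64(8.24))
```

play_rows(commands=[[[0, 0.03, 0.12, 0.1, 0], [0, 0.06, 0.28, 0.2, 0], [0, 0.09, 0.42, 0.35, 0], [0, 0.124, 0.55, 0.5, 0], [0, 0.124, 0.579, 0.65, 0], [0, 0.124, 0.579, 0.77, 0], [0, 0.124, 0.579, 0.82, 0], [0, 0.124, 0.579, 0.82, 0], [0, 0.124, 0.579, 0.82, 0], [0, 0.124, 0.579, 0.82, 0]]], grip_force=20)

```text
clock: 13.83
tcp_pos: [0.6008, -0.0897, 0.1519]
orientation: [3.133, 0.226, 0.005]
contact_force: [-0.2, -0.3, 0.5]
grip_width: 0.0426
gripper_force: 0.0
```

```bash
python3 - <<'E'
from h import *
o=get_obs();w=viewer.grab_frame('wrist');print(o['tcp_pos'],o['grip_width'],o['qvel'].round(3))
save(w,'w7')
print(proj(w,[[.5995,-.09,.019],[.6016,-.1045,.019]],o).round(0))
for n in ('tube_end_right','tube'):
  for d in viewer.trace(w,n)[:1]:
    m=d['pixels'];c=np.where(m.any(0))[0];h=m.sum(0)
    print(n,d['score'],d['rect'],[(x,int(np.where(m[:,x])[0].mean()),int(h[x])) for x in c[::15]],h[c[-30:]])
print(mv([.5995,-.09,.008],np.radians(8.3)))
E
```

```text
[ 0.60081493 -0.0896691   0.15189506] 0.042596136942884326 [ 0.    -0.008  0.003 -0.004  0.001 -0.003 -0.001]
[[321. 185.]
 [339. 185.]]
tube_end_right 0.59 [90.3, 164.3, 351.2, 204.6] [(np.int64(93), 167, 5), (np.int64(108), 182, 24), (np.int64(123), 182, 24), (np.int64(138), 182, 24), (np.int64(153), 182, 24), (np.int64(168), 183, 23), (np.int64(183), 184, 25), (np.int64(198), 183, 24), (np.int64(213), 183, 24), (np.int64(228), 183, 24), (np.int64(243), 183, 24), (np.int64(258), 184, 23), (np.int64(273), 184, 25), (np.int64(288), 184, 24), (np.int64(303), 184, 24), (np.int64(318), 184, 24), (np.int64(333), 184, 24), (np.int64(348), 184, 40)] [24 24 24 24 24 24 24 24 24 24 24 24 24 24 26 28 39 40 40 40 40 40 40 40
 40 40 40 40 39 32]
tube 0.61 [93.7, 163.8, 354.1, 207.4] [(np.int64(93), 167, 6), (np.int64(108), 183, 25), (np.int64(123), 182, 24), (np.int64(138), 182, 24), (np.int64(153), 182, 24), (np.int64(168), 182, 24), (np.int64(183), 184, 25), (np.int64(198), 184, 23), (np.int64(213), 183, 25), (np.int64(228), 183, 24), (np.int64(243), 184, 23), (np.int64(258), 184, 23), (np.int64(273), 184, 24), (np.int64(288), 184, 24), (np.int64(303), 184, 24), (np.int64(318), 184, 24), (np.int64(333), 185, 25), (np.int64(348), 184, 40)] [24 24 24 24 25 25 25 25 25 25 25 25 25 25 26 31 37 39 39 41 41 41 40 40
 40 40 40 40 38 33]
(array([-0.007, -0.001,  0.719]), np.float64(-0.001), 'toolx deg', np.float64(8.23))
```

View pics/w7.png

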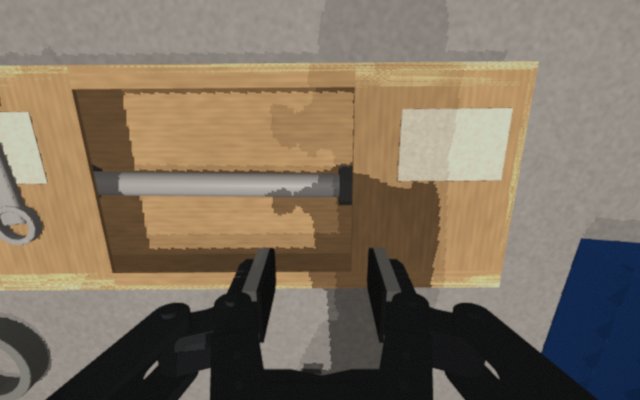

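In this close view the tube runs left to right along row 184, with the nut's inner face at column 339, as predicted. The fingers currently close along the tube, so the tool needs a quarter turn.

```bash
python3 - <<'E'
from h import *
o=get_obs();print(o['joints'].round(2))
E
```

```text
[ 0.32  0.48 -0.37  1.78  0.21  0.92 -1.56]
```

play_rows(commands=[[[0, 0, 0, 0, -0.07], [0, 0, 0, 0, -0.14], [0, 0, 0, 0, -0.21], [0, 0, 0, 0, -0.28], [0, 0, 0, 0, -0.35], [0, 0, 0, 0, -0.42], [0, 0, 0, 0, -0.5], [0, 0, 0, 0, -0.57], [0, 0, 0, 0, -0.64], [0, 0, 0, 0, -0.71], [0, 0, 0, 0, -0.78], [0, 0, 0, 0, -0.85]]])

```text
clock: 14.98
tcp_pos: [0.6, -0.0905, 0.151]
orientation: [2.315, 2.121, 0.001]
contact_force: [-0.6, -0.7, 0.2]
grip_width: 0.043
gripper_force: 0.0
```

play_rows(commands=[[[0, 0, 0, 0, -0.07], [0, 0, 0, 0, -0.12], [0, 0, 0, 0, -0.15], [0, 0, 0, 0, -0.15], [0, 0, 0, 0, -0.15], [0, 0, 0, 0, -0.15], [0, 0, 0, 0, -0.15]]])

```text
clock: 15.57
tcp_pos: [0.5996, -0.0904, 0.1502]
orientation: [2.058, 2.373, 0.0]
contact_force: [-0.1, 0.5, -0.3]
grip_width: 0.0425
gripper_force: 0.0
```

```bash
python3 - <<'E'
from h import *
o=get_obs();w=viewer.grab_frame('wrist');print(o['tcp_pos'],o['grip_width'],o['qvel'].round(3),o['joints'].round(2))
save(w,'w8')
e=proj(w,[[.5995,-.09,.019],[.6016,-.1045,.019]],o).round(0);print(e)
for n in ('tube_end_right','tube'):
  for d in viewer.trace(w,n)[:1]:
    m=d['pixels'];c=np.where(m.any(1))[0]
    P=np.array([(np.where(m[x])[0].mean(),x) for x in c]);print(n,d['score'],d['rect'],P[::15].round(0).tolist(),m.sum(1)[c[::15]])
    q=unproj(w,P[10::20],.019,o);print(q[:,:2].round(4).tolist())
print(mv([.5995,-.09,.008],np.radians(98.2)))
E
```

```text
[ 0.59960303 -0.09043349  0.15024924] 0.0425363113255733 [-0.001  0.002 -0.001  0.001  0.002  0.002  0.005] [ 0.58  0.55 -0.72  1.76  0.43  0.99 -0.17]
[[322. 184.]
 [322. 200.]]
tube_end_right 0.96 [300.7, 0.0, 341.8, 223.8] [[324.0, 0.0], [324.0, 15.0], [324.0, 30.0], [324.0, 45.0], [324.0, 60.0], [324.0, 75.0], [324.0, 90.0], [324.0, 105.0], [323.0, 120.0], [323.0, 135.0], [323.0, 150.0], [322.0, 165.0], [322.0, 180.0], [322.0, 195.0], [322.0, 210.0]] [28 27 27 27 27 26 26 26 25 25 25 24 24 24 40]
[[0.5825, 0.039], [0.5844, 0.026], [0.5863, 0.0127], [0.5879, -0.0012], [0.59, -0.0155], [0.5921, -0.0303], [0.594, -0.0457], [0.5963, -0.0616], [0.5982, -0.0781], [0.6007, -0.0953], [0.6033, -0.1131]]
tube 0.62 [302.8, 0.1, 342.5, 226.6] [[324.0, 0.0], [324.0, 15.0], [324.0, 30.0], [324.0, 45.0], [324.0, 60.0], [324.0, 75.0], [324.0, 90.0], [324.0, 105.0], [323.0, 120.0], [323.0, 135.0], [323.0, 150.0], [322.0, 165.0], [322.0, 180.0], [322.0, 195.0], [322.0, 210.0]] [28 28 27 27 27 26 26 26 25 25 25 24 24 24 40]
[[0.5828, 0.039], [0.5844, 0.026], [0.5863, 0.0127], [0.5879, -0.0012], [0.59, -0.0155], [0.5921, -0.0303], [0.594, -0.0457], [0.5963, -0.0616], [0.5982, -0.0781], [0.6007, -0.0953], [0.6033, -0.1131]]
(array([0.002, 0.   , 0.71 ]), np.float64(-0.0), 'toolx deg', np.float64(98.18))
```

The tube is centred under the fingers (column 322) and aligned to within a degree, so I'll descend and close gently.

play_rows(commands=[[[0, 0.002, 0, 0.1, 0], [0, 0.002, 0, 0.22, 0], [0, 0.002, 0, 0.36, 0], [0, 0.002, 0, 0.48, 0], [0, 0.002, 0, 0.57, 0], [0, 0.002, 0, 0.63, 0], [0, 0.002, 0, 0.67, 0], [0, 0.002, 0, 0.69, 0], [0, 0.002, 0, 0.705, 0], [0, 0.002, 0, 0.705, 0], [0, 0.002, 0, 0.705, 0]]])

```text
clock: 16.63
tcp_pos: [0.6001, -0.09, 0.0098]
orientation: [2.056, 2.373, 0.001]
contact_force: [-0.3, 0.3, 0.2]
grip_width: 0.0426
gripper_force: 0.0
```

play_rows(commands=[[[1, 0, 0, 0, 0], [1, 0, 0, 0, 0], [1, 0, 0, 0, 0], [1, 0, 0, 0, 0], [1, 0, 0, 0, 0], [1, 0, 0, 0, 0]]], grip_force=30)

```text
clock: 17.13
tcp_pos: [0.6001, -0.0901, 0.0098]
orientation: [2.057, 2.373, 0.001]
contact_force: [-1.2, -0.5, 5.2]
grip_width: 0.0187
gripper_force: 29.5
```

play_rows(commands=[[[1, 0, 0, -0.015, 0], [1, 0.05, 0, -0.015, 0], [1, 0.11, 0, -0.015, 0], [1, 0.17, 0, -0.015, 0], [1, 0.23, 0, -0.015, 0], [1, 0.28, 0, -0.015, 0], [1, 0.3, 0, -0.015, 0], [1, 0.3, 0, -0.015, 0], [1, 0.3, 0, -0.015, 0]]])

```text
clock: 17.88
tcp_pos: [0.5908, -0.0301, 0.0119]
orientation: [-2.056, -2.375, 0.0]
contact_force: [-0.5, -0.3, -1.9]
grip_width: 0.0188
gripper_force: 29.3
```

```bash
cat > tt.py <<'E'
from h import *
# tube seen from wrist: width profile along rows, and side view rect
o=get_obs();w=viewer.grab_frame('wrist');print(o['tcp_pos'],o['grip_width'],o['gripper_force'],o['contact_force'].round(1),o['moment'].round(2))
C=np.array([.598,-.019]);u=np.array([-.1444,.9895]);print('Y along',(o['tcp_pos'][:2]-C)@u,'across',(o['tcp_pos'][:2]-C)@[u[1],-u[0]])
for p,n in((w,'wrist'),(viewer.grab_frame('side'),'side'),(viewer.grab_frame('top'),'top')):
  for d in viewer.trace(p,'tube')[:2]: print(n,round(d['score'],2),d['rect'],[np.round(v,1).tolist() for v in cv2.fitLine(cv2.findNonZero(d['pixels'].astype(np.uint8)),2,0,.01,.01).T])
E
python3 tt.py
```

```text
[ 0.59078442 -0.03010796  0.01185934] 0.018750347658240595 29.31169241666794 [-0.5 -0.3 -1.9] [ 0.06 -0.03  0.03]
Y along -0.009949393102691044 across -0.008743810306655882
wrist 0.94 [290.0, 0.0, 354.6, 367.0] [[0.0, -1.0, 322.1000061035156, 175.39999389648438]]
side 0.74 [294.1, 202.4, 328.2, 250.3] [[0.6000000238418579, 0.800000011920929, 312.8999938964844, 227.60000610351562]]
top 0.49 [292.2, 193.9, 318.2, 202.5] [[1.0, -0.10000000149011612, 305.20001220703125, 199.6999969482422]]
```

play_rows(commands=[[[1, 0, 0, 0, 0], [1, -0.01, 0, -0.02, 0], [1, -0.02, 0, -0.05, 0], [1, -0.04, 0, -0.08, 0], [1, -0.055, 0, -0.11, 0], [1, -0.065, 0, -0.14, 0], [1, -0.075, 0, -0.175, 0], [1, -0.075, 0, -0.175, 0], [1, -0.075, 0, -0.175, 0]]], grip_force=20)

```text
clock: 18.93
tcp_pos: [0.5935, -0.0458, 0.0476]
orientation: [2.057, 2.373, 0.001]
contact_force: [0.1, 0.3, -3.3]
grip_width: 0.0188
gripper_force: 29.1
```

```bash
cat >> tt.py <<'E'
# tilt estimate: fit angle so predicted tube ends match the wrist + side outline
def pts(th,s): # s metres along tube from grip toward far (+y) end, th tilt down
    g=o['tcp_pos']+np.array([0,0,.009]);return g+np.outer(s,[u[0]*np.cos(th),u[1]*np.cos(th),-np.sin(th)])
s=viewer.grab_frame('side')
for th in (0,10,20,30,45,60,75,90): print(th,'side near/edge/far',proj(s,pts(np.radians(th),[-.037,.1,.213])).round(0).tolist(),'wrist 60mm,near',proj(w,pts(np.radians(th),[.06,-.037]),o).round(0).tolist())
d=viewer.trace(w,'tube')
if d:
    m=d[0]['pixels'];print('wrist widths by row',[(int(y),int(m[y].sum())) for y in range(0,400,25)])
E
python3 tt.py
```

```text
[ 0.59348838 -0.04578109  0.04758953] 0.018845039019786593 29.057087302207947 [ 0.1  0.3 -3.3] [-0.25 -0.04 -0.04]
Y along -0.02584841265826865 across -0.008331441058084116
wrist 0.79 [290.7, 0.0, 354.2, 372.9] [[0.0, 1.0, 321.1000061035156, 185.89999389648438]]
wrist 0.74 [98.3, 0.3, 586.0, 400.0] [[1.0, 0.0, 348.20001220703125, 143.10000610351562]]
side 0.58 [294.1, 201.8, 330.8, 240.8] [[0.699999988079071, 0.699999988079071, 316.79998779296875, 224.3000030517578]]
side 0.24 [254.2, 168.1, 395.7, 307.8] [[0.699999988079071, 0.699999988079071, 325.3999938964844, 241.10000610351562]]
top 0.66 [295.5, 191.8, 323.7, 202.0] [[1.0, -0.20000000298023224, 309.8999938964844, 198.1999969482422]]
0 side near/edge/far [[328.0, 237.0], [301.0, 205.0], [281.0, 182.0]] wrist 60mm,near [[323.0, 138.0], [323.0, 340.0]]
10 side near/edge/far [[328.0, 235.0], [301.0, 210.0], [282.0, 191.0]] wrist 60mm,near [[323.0, 136.0], [323.0, 349.0]]
20 side near/edge/far [[327.0, 233.0], [302.0, 215.0], [284.0, 201.0]] wrist 60mm,near [[323.0, 139.0], [323.0, 356.0]]
30 side near/edge/far [[327.0, 231.0], [303.0, 220.0], [287.0, 212.0]] wrist 60mm,near [[323.0, 145.0], [324.0, 361.0]]
45 side near/edge/far [[326.0, 228.0], [306.0, 228.0], [293.0, 228.0]] wrist 60mm,near [[322.0, 159.0], [324.0, 364.0]]
60 side near/edge/far [[324.0, 224.0], [310.0, 236.0], [301.0, 244.0]] wrist 60mm,near [[322.0, 177.0], [324.0, 360.0]]
75 side near/edge/far [[322.0, 221.0], [315.0, 244.0], [310.0, 260.0]] wrist 60mm,near [[322.0, 198.0], [324.0, 348.0]]
90 side near/edge/far [[320.0, 219.0], [320.0, 251.0], [319.0, 274.0]] wrist 60mm,near [[322.0, 221.0], [324.0, 329.0]]
wrist widths by row [(0, 50), (25, 48), (50, 48), (75, 49), (100, 48), (125, 46), (150, 45), (175, 47), (200, 46), (225, 46), (250, 45), (275, 42), (300, 41), (325, 47), (350, 63), (375, 0)]
```

play_rows(commands=[[[1, -0.03, 0, -0.03, 0], [1, -0.06, 0, -0.06, 0], [1, -0.1, 0, -0.09, 0], [1, -0.14, 0, -0.12, 0], [1, -0.17, 0, -0.15, 0], [1, -0.195, 0, -0.175, 0], [1, -0.195, 0, -0.175, 0], [1, -0.195, 0, -0.175, 0]]], grip_force=20)

```text
clock: 20.0
tcp_pos: [0.5988, -0.0847, 0.0823]
orientation: [2.058, 2.373, 0.001]
contact_force: [-0.7, -1.1, -3.0]
grip_width: 0.0186
gripper_force: 28.9
```

```bash
python3 tt.py
```

```text
[ 0.59882935 -0.08465248  0.08233972] 0.018565990438960824 28.948871791362762 [-0.7 -1.1 -3. ] [-0.19 -0.06  0.  ]
Y along -0.06508288732107306 across -0.008659579869795835
wrist 0.78 [290.8, 0.0, 355.9, 378.3] [[0.0, 1.0, 321.5, 191.8000030517578]]
side 0.8 [290.3, 201.8, 343.9, 241.7] [[0.800000011920929, 0.6000000238418579, 319.20001220703125, 222.60000610351562]]
side 0.66 [345.8, 152.3, 381.9, 200.3] [[0.4000000059604645, 0.8999999761581421, 362.70001220703125, 177.0]]
top 0.65 [293.5, 187.8, 342.6, 203.6] [[1.0, -0.20000000298023224, 318.3999938964844, 196.39999389648438]]
0 side near/edge/far [[336.0, 238.0], [308.0, 205.0], [287.0, 181.0]] wrist 60mm,near [[323.0, 138.0], [323.0, 340.0]]
10 side near/edge/far [[336.0, 236.0], [308.0, 210.0], [288.0, 191.0]] wrist 60mm,near [[323.0, 136.0], [323.0, 349.0]]
20 side near/edge/far [[336.0, 234.0], [309.0, 215.0], [290.0, 201.0]] wrist 60mm,near [[323.0, 139.0], [323.0, 356.0]]
30 side near/edge/far [[336.0, 232.0], [311.0, 220.0], [293.0, 212.0]] wrist 60mm,near [[323.0, 145.0], [324.0, 361.0]]
45 side near/edge/far [[334.0, 229.0], [314.0, 229.0], [299.0, 229.0]] wrist 60mm,near [[322.0, 159.0], [324.0, 364.0]]
60 side near/edge/far [[333.0, 225.0], [318.0, 237.0], [307.0, 246.0]] wrist 60mm,near [[322.0, 177.0], [324.0, 360.0]]
75 side near/edge/far [[331.0, 222.0], [322.0, 245.0], [316.0, 262.0]] wrist 60mm,near [[322.0, 198.0], [324.0, 348.0]]
90 side near/edge/far [[329.0, 219.0], [327.0, 253.0], [327.0, 276.0]] wrist 60mm,near [[322.0, 221.0], [324.0, 329.0]]
wrist widths by row [(0, 44), (25, 41), (50, 44), (75, 45), (100, 44), (125, 43), (150, 44), (175, 43), (200, 43), (225, 44), (250, 42), (275, 41), (300, 41), (325, 47), (350, 64), (375, 0)]
```

The side-view slope puts the tilt at about 18–20°, as planned, and the forces are small. Next is steepening the tube against the cut-out edge.

play_rows(commands=[[[1, 0.01, 0, -0.03, 0], [1, 0.015, 0, -0.07, 0], [1, 0.02, 0, -0.11, 0], [1, 0.025, 0, -0.15, 0], [1, 0.03, 0, -0.18, 0], [1, 0.035, 0, -0.21, 0], [1, 0.04, 0, -0.24, 0], [1, 0.045, 0, -0.27, 0], [1, 0.05, 0, -0.29, 0], [1, 0.05, 0, -0.29, 0], [1, 0.05, 0, -0.29, 0]]])

```text
clock: 21.32
tcp_pos: [0.5972, -0.0741, 0.14]
orientation: [2.057, 2.374, 0.0]
contact_force: [-0.3, -0.2, -3.3]
grip_width: 0.0187
gripper_force: 27.8
```

```bash
python3 tt.py
```

```text
[ 0.59715387 -0.07414381  0.1400378 ] 0.01874540622847638 27.78429663972929 [-0.3 -0.2 -3.3] [-0.22 -0.05  0.03]
Y along -0.054442618876569114 across -0.008800013822792654
wrist 0.93 [292.1, 0.0, 354.3, 377.9] [[0.0, 1.0, 321.20001220703125, 201.39999389648438]]
side 0.65 [289.9, 199.8, 339.3, 224.8] [[1.0, 0.20000000298023224, 315.79998779296875, 211.1999969482422]]
top 0.68 [246.3, 149.8, 402.7, 233.0] [[1.0, -0.10000000149011612, 297.6000061035156, 198.1999969482422]]
top 0.64 [292.1, 188.6, 340.1, 207.8] [[1.0, -0.20000000298023224, 315.20001220703125, 196.3000030517578]]
0 side near/edge/far [[335.0, 220.0], [305.0, 188.0], [284.0, 164.0]] wrist 60mm,near [[323.0, 138.0], [323.0, 340.0]]
10 side near/edge/far [[335.0, 219.0], [306.0, 193.0], [285.0, 174.0]] wrist 60mm,near [[323.0, 136.0], [323.0, 349.0]]
20 side near/edge/far [[334.0, 216.0], [307.0, 198.0], [287.0, 185.0]] wrist 60mm,near [[323.0, 139.0], [323.0, 356.0]]
30 side near/edge/far [[334.0, 214.0], [308.0, 204.0], [291.0, 197.0]] wrist 60mm,near [[323.0, 145.0], [323.0, 361.0]]
45 side near/edge/far [[333.0, 210.0], [311.0, 213.0], [297.0, 214.0]] wrist 60mm,near [[323.0, 159.0], [324.0, 364.0]]
60 side near/edge/far [[331.0, 207.0], [316.0, 221.0], [305.0, 231.0]] wrist 60mm,near [[323.0, 177.0], [324.0, 360.0]]
75 side near/edge/far [[329.0, 204.0], [320.0, 230.0], [314.0, 247.0]] wrist 60mm,near [[322.0, 198.0], [324.0, 348.0]]
90 side near/edge/far [[327.0, 201.0], [326.0, 237.0], [325.0, 262.0]] wrist 60mm,near [[322.0, 221.0], [324.0, 329.0]]
wrist widths by row [(0, 32), (25, 33), (50, 35), (75, 34), (100, 37), (125, 38), (150, 37), (175, 39), (200, 39), (225, 41), (250, 42), (275, 42), (300, 42), (325, 48), (350, 62), (375, 0)]
```

The tilt is now about 36°, as planned. I'll shift toward −y to bring the far nut out from under the cover, then lift.

play_rows(commands=[[[1, -0.03, 0, 0, 0], [1, -0.06, 0, 0, 0], [1, -0.09, 0, 0, 0], [1, -0.12, 0, 0, 0], [1, -0.15, 0, 0, 0], [1, -0.18, 0, 0, 0], [1, -0.21, 0, 0, 0], [1, -0.24, 0, 0, 0], [1, -0.26, 0, 0, 0], [1, -0.26, 0, 0, 0], [1, -0.26, 0, 0, 0]]])

```text
clock: 22.63
tcp_pos: [0.6045, -0.1258, 0.1399]
orientation: [-2.057, -2.374, -0.0]
contact_force: [0.1, 0.3, -4.0]
grip_width: 0.0187
gripper_force: 27.7
```

```bash
python3 tt.py
```

```text
[ 0.60454231 -0.12575934  0.13985347] 0.01866420743419736 27.71102158643771 [ 0.1  0.3 -4. ] [-0.15  0.01 -0.02]
Y along -0.10658307696914956 across -0.008942429156447877
wrist 0.71 [291.8, 0.0, 354.5, 375.2] [[0.0, 1.0, 321.29998779296875, 202.3000030517578]]
side 0.32 [257.2, 168.5, 395.4, 305.9] [[0.699999988079071, 0.699999988079071, 323.29998779296875, 238.3000030517578]]
top 0.7 [303.6, 184.4, 363.2, 204.2] [[1.0, -0.20000000298023224, 330.79998779296875, 194.10000610351562]]
top 0.59 [357.4, 260.1, 405.5, 279.4] [[1.0, -0.10000000149011612, 380.8999938964844, 269.8999938964844]]
0 side near/edge/far [[347.0, 234.0], [316.0, 200.0], [294.0, 174.0]] wrist 60mm,near [[323.0, 138.0], [323.0, 340.0]]
10 side near/edge/far [[347.0, 232.0], [316.0, 205.0], [295.0, 185.0]] wrist 60mm,near [[323.0, 136.0], [323.0, 349.0]]
20 side near/edge/far [[347.0, 230.0], [317.0, 210.0], [297.0, 196.0]] wrist 60mm,near [[323.0, 139.0], [323.0, 356.0]]
30 side near/edge/far [[346.0, 228.0], [319.0, 216.0], [300.0, 208.0]] wrist 60mm,near [[323.0, 145.0], [323.0, 361.0]]
45 side near/edge/far [[345.0, 224.0], [322.0, 225.0], [306.0, 226.0]] wrist 60mm,near [[323.0, 159.0], [324.0, 364.0]]
60 side near/edge/far [[343.0, 221.0], [326.0, 234.0], [315.0, 243.0]] wrist 60mm,near [[323.0, 177.0], [324.0, 360.0]]
75 side near/edge/far [[341.0, 217.0], [331.0, 242.0], [324.0, 260.0]] wrist 60mm,near [[322.0, 198.0], [324.0, 348.0]]
90 side near/edge/far [[339.0, 214.0], [337.0, 250.0], [335.0, 275.0]] wrist 60mm,near [[323.0, 221.0], [324.0, 329.0]]
wrist widths by row [(0, 33), (25, 33), (50, 35), (75, 36), (100, 36), (125, 38), (150, 38), (175, 40), (200, 41), (225, 42), (250, 42), (275, 42), (300, 43), (325, 48), (350, 64), (375, 0)]
```

The tube hangs free inside the opening, so I'll firm up the grip and lift.

play_rows(commands=[[[1, 0, 0, 0, 0], [1, 0, 0, 0, 0], [1, 0, 0, -0.08, 0], [1, 0, 0, -0.18, 0], [1, 0, 0, -0.3, 0], [1, 0, 0, -0.42, 0], [1, 0, 0, -0.54, 0], [1, 0, 0, -0.66, 0], [1, 0, 0, -0.75, 0], [1, 0, 0, -0.8, 0], [1, 0, 0, -0.8, 0]]], grip_force=70)

```text
clock: 23.95
tcp_pos: [0.6057, -0.1254, 0.3023]
orientation: [2.055, 2.372, 0.003]
contact_force: [1.1, -0.0, -3.7]
grip_width: 0.0175
gripper_force: 68.9
```

play_rows(commands=[[[1, 0, 0, -0.08, 0], [1, 0, 0, -0.18, 0], [1, 0, 0, -0.28, 0], [1, 0, 0, -0.38, 0], [1, 0, 0, -0.48, 0], [1, 0, 0, -0.56, 0], [1, 0, 0, -0.6, 0], [1, 0, 0, -0.6, 0], [1, 0, 0, -0.6, 0], [1, 0, 0, -0.6, 0], [1, 0, 0, -0.6, 0], [1, 0, 0, -0.6, 0]]])

```text
clock: 24.95
tcp_pos: [0.6041, -0.1257, 0.4187]
orientation: [-2.056, -2.373, 0.002]
contact_force: [-0.6, -0.1, -3.0]
grip_width: 0.0173
gripper_force: 68.9
```

```bash
python3 tt.py; python3 - <<'E'
from h import *
print(np.abs(get_obs()['qvel']).max())
p=viewer.grab_frame('side')
for d in viewer.trace(p,'wrench')[:1]+viewer.trace(p,'caddy')[:1]: print(d['score'],d['rect'])
E
```

```text
[ 0.60414642 -0.12574077  0.41867113] 0.0173031710498822 68.887806662824 [-0.6 -0.1 -3. ] [-0.27 -0.05  0.01]
Y along -0.1065075314119849 across -0.009331481745178567
wrist 0.84 [292.1, 1.3, 354.2, 376.3] [[0.0, 1.0, 321.3999938964844, 198.89999389648438]]
side 0.65 [298.6, 124.4, 362.7, 149.7] [[1.0, -0.10000000149011612, 331.29998779296875, 136.3000030517578]]
side 0.34 [255.9, 164.3, 395.6, 303.3] [[0.699999988079071, 0.699999988079071, 324.29998779296875, 235.60000610351562]]
top 0.93 [299.9, 163.6, 385.3, 194.8] [[1.0, -0.20000000298023224, 340.29998779296875, 177.6999969482422]]
0 side near/edge/far [[355.0, 142.0], [316.0, 108.0], [289.0, 83.0]] wrist 60mm,near [[323.0, 138.0], [323.0, 340.0]]
10 side near/edge/far [[355.0, 139.0], [317.0, 115.0], [291.0, 98.0]] wrist 60mm,near [[323.0, 136.0], [323.0, 349.0]]
20 side near/edge/far [[354.0, 136.0], [318.0, 122.0], [293.0, 113.0]] wrist 60mm,near [[323.0, 139.0], [323.0, 356.0]]
30 side near/edge/far [[354.0, 133.0], [320.0, 130.0], [297.0, 128.0]] wrist 60mm,near [[323.0, 145.0], [323.0, 361.0]]
45 side near/edge/far [[352.0, 128.0], [323.0, 141.0], [305.0, 150.0]] wrist 60mm,near [[323.0, 159.0], [323.0, 364.0]]
60 side near/edge/far [[350.0, 123.0], [329.0, 152.0], [315.0, 171.0]] wrist 60mm,near [[323.0, 177.0], [323.0, 360.0]]
75 side near/edge/far [[347.0, 119.0], [335.0, 162.0], [326.0, 190.0]] wrist 60mm,near [[323.0, 198.0], [324.0, 348.0]]
90 side near/edge/far [[345.0, 116.0], [341.0, 170.0], [339.0, 206.0]] wrist 60mm,near [[323.0, 221.0], [324.0, 328.0]]
wrist widths by row [(0, 33), (25, 34), (50, 34), (75, 35), (100, 37), (125, 38), (150, 39), (175, 40), (200, 42), (225, 42), (250, 38), (275, 40), (300, 40), (325, 44), (350, 60), (375, 0)]
0.0017993754547762388
0.77 [278.8, 172.2, 316.6, 193.8]
0.63 [189.3, 107.7, 265.5, 174.3]
```

```bash
python3 -c "
from h import *
print(r.hand_in())"
```

```text
the job is handed in; nothing more can be done
None
```

I set the caddy down upright on the middle of the mat (within a few mm), then tilted the tube out through the cut-out. The arm is holding the tube still at about 37°, its lowest point about 23 cm above the carton top, and I handed the job in at about 25 s; no verdict came back.

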